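# Push the stray bento container into its place beside the stack

### The job

Using only the outside of the fingers, push the single bento container (the one standing alone) across the breakfast bar to its parking place: its long side flush against the near wall of the clear acrylic tray, and its short end up against the stack of two containers that already stands at that wall, on the side of the stack towards the tray's middle. Do not lift or tip the container, and leave the stack, the pink ramekin, the fork and the chopstick rest where they are. Then draw the hand clear.

Things in the scene. Friction and masses are not known exactly. Their poses are not given: they have to be found in the camera images.
- container: The stray bento container: clear glass box with a blue plastic lid fixed on, straight sides, 90 mm along its x axis, 140 mm along its y axis, 55 mm high, empty, about 0.35 kg (0.25 to 0.5), slides on the bar. Origin at the centre of its underside, on the bar's surface (z = 0); z up. Too wide to be gripped.
- stack: Stack of two such containers, 90 mm (x) by 140 mm (y), 110 mm high, loose but heavier (about 0.9 kg). It stands with its long side almost touching the tray's near wall, squared up with the tray, towards the left or the right end of that wall (it varies). Origin at the centre of its underside; z up.
- tray: Clear acrylic tray with a pale blue rim, fixed to the bar and set slightly askew: 200 mm along its x axis, 560 mm along its y axis (the long near wall), 42 mm high. Origin at the centre of its underside, x axis pointing away from the robot, y to the robot's left. The outer face of its near wall is the plane x = -100 mm in its frame. Low spare lids and chopsticks lie inside it.
- tray_near_edge (a point): Middle of the top outer edge of the tray's near wall, 42 mm above the bar (100 mm towards the robot from the tray's centre).
- ramekin: Pink ceramic ramekin, 76 mm across, 45 mm high, loose, near the other end of the tray's near wall. Origin at the centre of its underside. Leave alone.
- fork: Steel fork lying on the bar, 182 mm long along its x axis (from -93 to +89 mm), 24 mm wide, 4 mm thick. Origin at its underside. Leave alone.
- chopstick_rest: Dark wooden chopstick rest, 20 mm (x) by 62 mm (y), 14 mm high. Origin at the centre of its underside. Leave alone.
Mind the look-alikes: they are no part of the job. Leave any yellow look-alike of the stack alone.

How it is judged (in metres and radians):
At the end, for the whole second after the job is handed in: Container upright and at rest on the bar, long side within 5 mm of the tray's near wall and parallel within 0.05 rad, end within 6 mm of the stack's inner end (centre within 130 mm of the tray's middle along the wall); stack shifted under 20 mm, turned under 0.15 rad (x of container in the frame of tray between -0.15 and -0.14 m and angle between the y axis of container and the y axis of tray, either way round below 0.05 rad and y of container in the frame of stack between -0.146 and 0.146 m and y of container in the frame of tray between -0.13 and 0.13 m and height (world z) of container below 0.004 m and angle between container's own z axis and vertical below 0.05 rad and linear speed of container below 0.01 m/s and distance of stack from where it was at the start of the episode below 0.02 m and angle between the y axis of stack and the y axis of tray, either way round below 0.15 rad); the robot touches nothing.
It fails at once if the container is lifted off the bar or tipped (height (world z) of container above 0.012 m or angle between container's own z axis and vertical above 0.2 rad).
It fails at once if the stack is shifted by more than 20 mm or tipped (distance of stack from where it was at the start of the episode above 0.02 m or angle between stack's own z axis and vertical above 0.2 rad).
It fails at once if the ramekin is moved by more than 15 mm (distance of ramekin from where it was at the start of the episode above 0.015 m).
It fails at once if the fork is moved by more than 15 mm (distance of fork from where it was at the start of the episode above 0.015 m).
It fails at once if the chopstick rest is moved by more than 15 mm (distance of chopstick_rest from where it was at the start of the episode above 0.015 m).
It also fails if it takes over 70 s, if anything falls off the work surface, if the arm or the gripper's body presses on something with over 40 N, if the wrist force passes 120 N, or if a joint passes its speed limit or range.

### The arm

A 7-joint arm with a two-finger parallel gripper is mounted at the origin on the work surface. World frame = base frame: x ahead of the robot, y to its left, z up, the work surface at z = 0. Lengths are in mm, angles in rad, forces in N, time in s.
With the tool pointing down it reaches from about 425 to 875 mm from the base axis. Payload 8.4 kg.
Tool frame: the origin (TCP) lies on the centre line of the jaws, within the pads' length; the fingertips stand ctrl.nose_length ahead of it and the grasp point (between the pads) lies 5 mm behind it (ctrl.nose_length is the distance from the TCP to the fingertips, in mm); x points along the fingers, y is the direction in which the jaws open and shut, and the axes are right-handed (so a half turn about x gives the same grasp; the last joint's range is limited). The gripper opens to 85 mm and grips with 20 to 120 N. Pads are 22 mm wide; open, the fingers measure 114 mm over their backs; the gripper's body (76 mm by 85 mm) begins 54 mm behind the grasp point. The pads swing forward as they close: fully open they stand 13 mm farther back than shut.
Start: joints at [-1.407, 0.333, 0.04, 1.465, -0.013, 1.343, -0.059], TCP at [168.863, 627.654, 245.308] pointing down, gripper open.
Joint ranges: [-2.58, 2.58], [-0.38, 2.09], [-1.3, 1.39], [0.25, 2.4], [-1.5, 4.64], [0.08, 2.09], [-2.65, 2.65]. Speed limits (rad/s): [2.22, 2.22, 2.79, 2.79, 3.14, 3.14, 3.14].

### API

Orientations are given as [roll, pitch, yaw] about the fixed x, y, z axes, in that order (R = Rz(yaw) Ry(pitch) Rx(roll)).
In Python, from bench import ctrl gives the robot as it stands.
- The arm moves only by the tool carry_out, never from a script. Its argument "increments" is a list of rows, each a list of 7 numbers: the shift along the tool's x, y, z in mm, then the turn, a rotation vector about the tool's x, y, z in degrees, then the finger opening in mm, from 0 to 85.4. A call has 1 to 20 rows; each row shifts and turns the pose as measured when the row begins, along the tool's axes as they then stand; what a row does not reach is not made up. A row lasts 1/8 s, in which the tool goes at most 62.5 mm and 10.7 degrees, less where a joint would pass 70% of its speed; a pose out of reach is approached as far as the arm can. A call with a gripper value outside its range is refused whole. The fingers move at their own pace and stop on an object; "grip_force" is the grip in N (left out, the last holds). Time passes only in rows, so rows that do not move let the fingers close. It gives the time, the measured TCP pose, the force and the opening at its end, in the units of the state.
- ctrl.sense(): the state, without advancing time (a new reading comes with each control period).
- ctrl.capture(name): name is "side" or "top"; returns the picture (480x640x3 uint8, red, green, blue); there is no depth.
- ctrl.get_calibration(name): a dict with "fx", "fy", "cx", "cy" (pixels), "view" (4x4, takes a point from world to camera coordinates). Camera axes: x right, y down, z forward; pixel columns grow to the right and rows downward; lengths in mm; the calibration is good to about 2 mm. A picture is of the moment at which its call begins. get_calibration takes no time and is no camera call.
- ctrl.job_done(): hands the job in, once; it reports no verdict.
The state is a dict: "clock": time; "joint_pos": joint angles; "dq": joint speeds; "effort": joint torques, N m; "eef_pos": TCP position; "ee_rot": TCP orientation; "wrist_force": force on the tool from outside, world axes, zero at the start; "wrist_torque": the same for the moment, N m; "finger_gap": finger opening in mm.
Only numpy, scipy, OpenCV 4.12 (cv2) and the standard library are available. Lean on these libraries where they do the work, as an engineer would, in place of code of your own. Each camera call takes 0.05 s, during which the arm holds its last target.

## Working session

There is one attempt and no reset: what is moved stays moved. The work goes in short steps, Python scripts to look and compute and a tool call to move; the robot and the scene stay as the last step left them, time stands still between calls to the robot, and variables do not carry over. Pictures are saved under pics/ and viewed, and the job is handed in when it is done.

Besides the shell and the picture viewer there is one more tool, called after "Call:" by a JSON object that holds its "op" and its "data", one argument or row to a line. carry_out: Moves the arm, as the interface text tells. Its arguments: {"type":"object","properties":{"increments":{"type":"array"},"grip_force":{"type":"number"}},"required":["increments"]}

```bash
mkdir -p pics; ls; python3 - <<'E'
from bench import ctrl
import cv2, numpy as np
np.set_printoptions(precision=4,suppress=True)
for n in ("top","side"):
    cv2.imwrite(f"pics/{n}0.png",ctrl.capture(n)[:,:,::-1]); c=ctrl.get_calibration(n); print(n,c)
print(ctrl.sense(),ctrl.nose_length)
E
```

```text
pics
top {'fx': 490.536370962224, 'fy': 490.536370962224, 'cx': 319.4425323015861, 'cy': 246.54007795351123, 'view': array([[   0.015 ,   -0.9995,   -0.0293,   42.0716],
       [  -0.9845,   -0.0097,   -0.175 ,  626.296 ],
       [   0.1746,    0.0314,   -0.9841, 1025.2155],
       [   0.    ,    0.    ,    0.    ,    1.    ]])}
side {'fx': 568.7339977171205, 'fy': 568.7339977171205, 'cx': 322.195612013076, 'cy': 240.90215477241497, 'view': array([[   0.7381,   -0.6744,    0.0201, -447.6312],
       [  -0.3924,   -0.4533,   -0.8003,  332.3949],
       [   0.5489,    0.5828,   -0.5992,  796.3829],
       [   0.    ,    0.    ,    0.    ,    1.    ]])}
{'clock': 0.1, 'joint_pos': array([-1.4072,  0.3338,  0.0399,  1.4662, -0.0134,  1.3433, -0.0585]), 'dq': array([ 0.0007, -0.0008, -0.0003, -0.0019,  0.    ,  0.0015, -0.0008]), 'effort': array([  0.0046, -66.0011,   1.3709, -40.6471,   0.0172,   0.009 ,
        -0.    ]), 'eef_pos': array([168.7918, 627.2941, 244.519 ]), 'ee_rot': array([-1.5055,  1.5693, -1.7683]), 'wrist_force': array([-0.019 ,  0.8886, -0.075 ]), 'wrist_torque': array([-0.042 ,  0.0138, -0.0447]), 'finger_gap': 85.98400060488026} 14.0
```

View pics/top0.png

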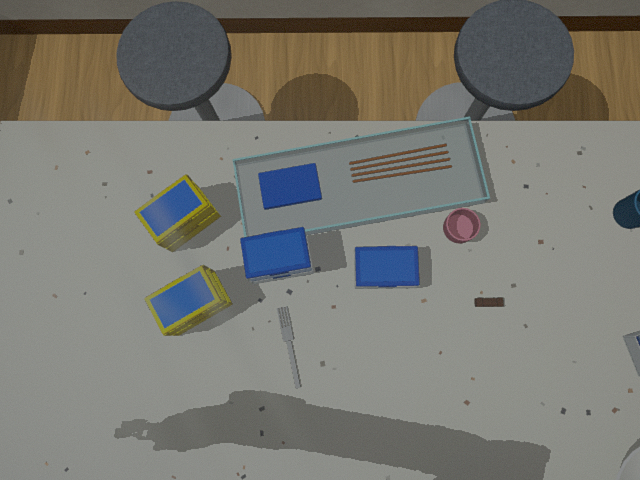

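View pics/side0.png

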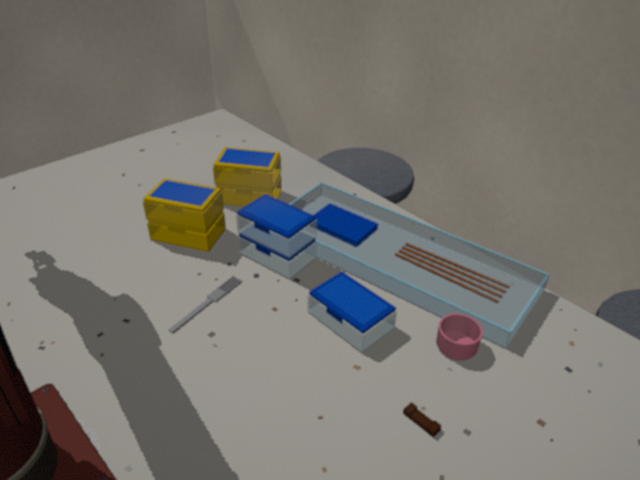

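```bash
cat > h.py <<'E'
from bench import ctrl
import cv2, numpy as np
np.set_printoptions(precision=3,suppress=True)
def bp(n,uv,z):
    c=ctrl.get_calibration(n);V=c['view'];R=V[:3,:3];t=V[:3,3]
    uv=np.atleast_2d(uv).astype(float)
    d=np.c_[(uv[:,0]-c['cx'])/c['fx'],(uv[:,1]-c['cy'])/c['fy'],np.ones(len(uv))]@R
    o=-R.T@t
    return (o+d*((z-o[2])/d[:,2])[:,None])[:,:2]
def pj(n,P):
    c=ctrl.get_calibration(n);V=c['view'];q=np.atleast_2d(P)@V[:3,:3].T+V[:3,3]
    return np.c_[q[:,0]/q[:,2]*c['fx']+c['cx'],q[:,1]/q[:,2]*c['fy']+c['cy']]
def lids(img,n='top',mins=800):
    h=cv2.cvtColor(img,cv2.COLOR_RGB2HSV)
    m=cv2.inRange(h,(105,170,60),(125,255,255))
    k,l,s,ce=cv2.connectedComponentsWithStats(m)
    out=[]
    for i in range(1,k):
        if s[i,4]>mins:
            cn=max(cv2.findContours((l==i).astype(np.uint8),0,1)[0],key=len)
            out.append((ce[i],s[i,4],cn[:,0,:]))
    return out
def rect(cn,z,n='top'):
    w=bp(n,cn,z); r=cv2.minAreaRect(w.astype(np.float32)); 
    b=cv2.boxPoints(r); e0=b[1]-b[0]; e1=b[2]-b[1]
    L=e0 if np.linalg.norm(e0)>np.linalg.norm(e1) else e1
    a=np.degrees(np.arctan2(L[1],L[0]))%180-90  # yaw of long axis rel y
    return np.array(r[0]),np.array(sorted(r[1])),a
E
python3 - <<'E'
from h import *
im=cv2.imread('pics/top0.png')[:,:,::-1].copy()
for ce,a,cn in lids(im):
    print(ce,a,[rect(cn,z) for z in (55,110)])
for y0,x0 in ((100,220),):
    cv2.imwrite('pics/z.png',cv2.resize(im[105:305,220:500,::-1],None,fx=2.85,fy=2.85,interpolation=cv2.INTER_CUBIC))
print(bp('top',[(246,236),(488,200),(470,119),(235,160)],42))
E
```

```text
[289.307 185.66 ] 1993 [(array([765.411, 119.975]), array([ 83.328, 130.016]), np.float32(11.058311)), (array([748.446, 114.598]), array([ 79.024, 123.3  ]), np.float32(11.058281))]
[274.797 252.171] 2525 [(array([612.192, 148.168]), array([ 92.133, 141.584]), np.float32(10.462288)), (array([603.141, 141.335]), array([ 87.374, 134.271]), np.float32(10.46225))]
[385.966 264.948] 1975 [(array([584.553, -97.581]), array([ 83.717, 134.113]), np.float32(0.6980591)), (array([576.93, -91.72]), array([ 79.392, 127.185]), np.float32(0.69802856))]
[[ 650.648  216.08 ]
 [ 738.139 -327.059]
 [ 931.932 -294.371]
 [ 829.894  249.124]]
```

View pics/z.png

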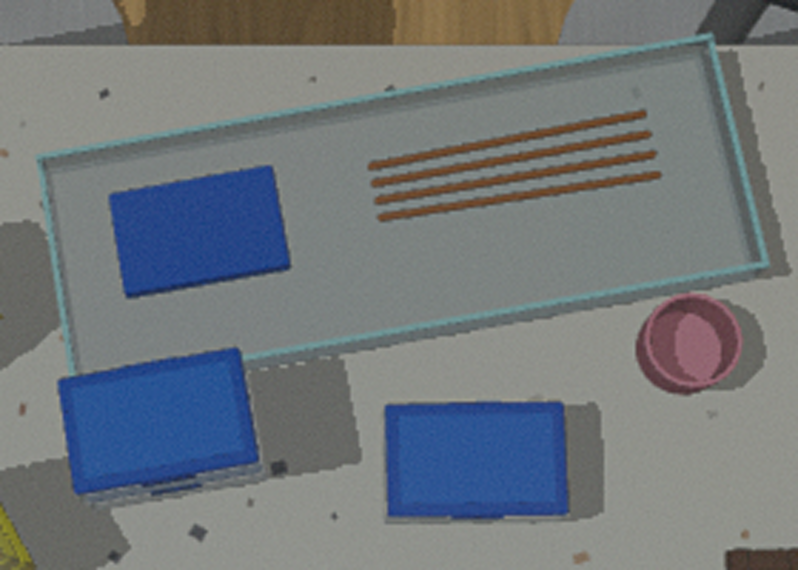

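```bash
python3 - <<'E'
from h import *
im=cv2.imread('pics/top0.png')[:,:,::-1].copy()
h=cv2.cvtColor(im,cv2.COLOR_RGB2HSV)
print(h[160:170,237:242].tolist()[5], h[175,400])
m=cv2.inRange(h,(80,45,90),(100,160,255)); m[:,:225]=0;m[:,500:]=0;m[:110]=0;m[250:]=0
k,l,s,ce=cv2.connectedComponentsWithStats(m,connectivity=8); 
m=np.isin(l,[i for i in range(1,k) if s[i,4]>40]).astype(np.uint8)*255
cv2.imwrite('pics/m.png',cv2.resize(m[105:305,220:500],None,fx=2.85,fy=2.85,interpolation=0))
v,u=np.nonzero(m)
w=bp('top',np.c_[u,v],42).astype(np.float32)
r=cv2.minAreaRect(w);print(r,cv2.boxPoints(r))
# near edge outer: lowest mask pixel per column
P=[]
for c in range(320,480,2):
    vv=np.nonzero(m[170:,c])[0]
    if len(vv): P.append((c,170+vv.max()+.5))
W=bp('top',np.array(P),42); 
vx,vy,x0,y0=cv2.fitLine(W.astype(np.float32),cv2.DIST_HUBER,0,.01,.01).ravel();print('near line yaw',np.degrees(np.arctan2(vy,vx))%180-90,x0,y0)
F=[]
for c in range(245,460,2):
    vv=np.nonzero(m[:,c])[0]
    if len(vv): F.append((c,vv.min()-.5))
W=bp('top',np.array(F),42)
a=cv2.fitLine(W.astype(np.float32),cv2.DIST_HUBER,0,.01,.01).ravel();print('far yaw',np.degrees(np.arctan2(a[1],a[0]))%180-90,a[2:])
n=np.array([-vy,vx]);print('dist',abs((a[2:]-[x0,y0])@n))
# ramekin, fork, rest
def hsvblob(lo,hi,z):
    m=cv2.inRange(h,lo,hi);k,l,s,ce=cv2.connectedComponentsWithStats(m);i=1+np.argmax(s[1:,4])
    v,u=np.nonzero(l==i);w=bp('top',np.c_[u,v],z).astype(np.float32);return s[i],cv2.minAreaRect(w)
print('ram',hsvblob((165,60,60),(180,255,255),45))
print('rest',bp('top',[(475,298),(503,298),(503,306),(475,306)],14))
print('fork',bp('top',[(279,308),(289,307),(294,387),(300,386)],2))
E
```

```text
[[81, 16, 109], [90, 11, 114], [86, 15, 116], [87, 19, 120], [77, 15, 122]] [19 44 99]
((787.9993286132812, -37.9056396484375), (201.2009735107422, 560.5836181640625), 10.968510627746582) [[ 635.906  218.125]
 [ 742.568 -332.218]
 [ 940.093 -293.936]
 [ 833.431  256.407]]
near line yaw 10.913567 703.1644 -127.46606
far yaw 10.952408 [885.881 -19.901]
dist 199.77686
ram (array([443, 208,  37,  35, 982], dtype=int32), ((679.496337890625, -264.1956481933594), (73.26876831054688, 83.24834442138672), 31.91258430480957))
rest [[ 520.126 -297.251]
 [ 520.926 -358.982]
 [ 503.221 -358.101]
 [ 502.394 -296.543]]
fork [[492.662 141.322]
 [495.225 118.628]
 [319.978 103.021]
 [322.35   89.811]]
```

View pics/m.png

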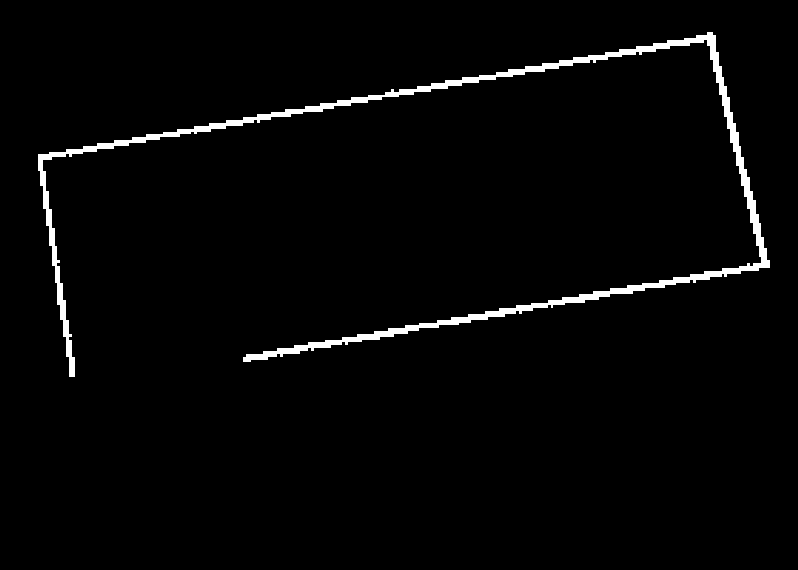

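```bash
cat >> h.py <<'E'
from scipy.spatial.transform import Rotation as Ro
YAW=np.radians(10.95); T0=np.array([788.,-37.9])
A=np.array([[np.cos(YAW),-np.sin(YAW)],[np.sin(YAW),np.cos(YAW)]])
def t2w(p): return T0+A@np.array(p)
def w2t(p): return A.T@(np.array(p)-T0)
def cur():
    s=ctrl.sense();return s,np.array(s['eef_pos']),Ro.from_euler('xyz',s['ee_rot'])
def target_R(jaw_deg): # tool x down, tool y at jaw_deg in world xy
    a=np.radians(jaw_deg); y=np.array([np.cos(a),np.sin(a),0]);x=np.array([0,0,-1.]);z=np.cross(x,y)
    return Ro.from_matrix(np.c_[x,y,z])
def delta(pw,jaw):
    s,p,R=cur(); Rt=target_R(jaw)
    print('clock',round(s['clock'],2),'tcp',p,'tray',w2t(p[:2]),'F',s['wrist_force'],'gap',round(s['finger_gap'],1))
    print(' tool y',R.as_matrix()[:,1],'z',R.as_matrix()[:,2])
    print(' shift tool',R.inv().apply(np.array(pw)-p),'rotvec deg',np.degrees((R.inv()*Rt).as_rotvec()))
E
python3 - <<'E'
from h import *
for j in (100.95,-79.05): delta([*t2w((-310,-20)),200],j)
E
```

```text
clock 0.1 tcp [168.792 627.294 244.519] tray [-481.579  770.703] F [-0.019  0.889 -0.075] gap 86.0
 tool y [ 0.26   0.966 -0.001] z [ 0.966 -0.26   0.   ]
 shift tool [  45.494 -635.325  500.925] rotvec deg [-26.008  -0.014   0.083]
clock 0.1 tcp [168.792 627.294 244.519] tray [-481.579  770.703] F [-0.019  0.889 -0.075] gap 86.0
 tool y [ 0.26   0.966 -0.001] z [ 0.966 -0.26   0.   ]
 shift tool [  45.494 -635.325  500.925] rotvec deg [153.992   0.114   0.019]
```

Call:
{"op": "carry_out", "data": {
  "increments": [
    [0, -3, 60, 5.5, 0, 0, 85],
    [0, -3, 60, 5.5, 0, 0, 85],
    [0, -3, 60, 5.5, 0, 0, 85],
    [0, -3, 60, 5.5, 0, 0, 85],
    [0, -3, 60, 5.5, 0, 0, 85],
    [0, -3, 60, 5.5, 0, 0, 85],
    [0, -3, 60, 5.5, 0, 0, 85],
    [0, -3, 60, 5.5, 0, 0, 85],
    [0, -3, 60, 5.5, 0, 0, 85],
    [0, -3, 60, 5.5, 0, 0, 85],
    [0, -3, 60, 5.5, 0, 0, 85],
    [0, -3, 60, 5.5, 0, 0, 85],
    [0, -3, 60, 5.5, 0, 0, 85],
    [0, -3, 60, 5.5, 0, 0, 85],
    [0, -3, 60, 5.5, 0, 0, 85],
    [0, -3, 60, 5.5, 0, 0, 85]
  ]
}}

```text
clock: 2.1
eef_pos: [607.7, -141.9, 238.8]
ee_rot: [-0.61, 1.559, -2.446]
wrist_force: [0.1, 0.7, 0.4]
finger_gap: 85.3
```

```bash
python3 - <<'E'
from h import *
delta([*t2w((-310,-20)),120],-79.05)
E
```

```text
clock 2.1 tcp [ 607.725 -141.927  238.757] tray [-196.753  -67.89 ] F [0.052 0.656 0.422] gap 85.3
 tool y [ 0.965 -0.262 -0.007] z [-0.262 -0.965  0.01 ]
 shift tool [ 119.669 -121.936    5.693] rotvec deg [63.87   0.731  0.038]
```

Call:
{"op": "carry_out", "data": {
  "increments": [
    [0, -60, 3, 0, 0, 0, 85],
    [0, -60, 3, 0, 0, 0, 85],
    [0, 0, 0, 9, 0, 0, 85],
    [0, 0, 0, 9, 0, 0, 85],
    [0, 0, 0, 9, 0, 0, 85],
    [0, 0, 0, 9, 0, 0, 85],
    [0, 0, 0, 9, 0, 0, 85],
    [0, 0, 0, 9, 0, 0, 85],
    [0, 0, 0, 9, 0, 0, 85],
    [0, 0, 0, 0, 0, 0, 85]
  ]
}}

```text
clock: 3.35
eef_pos: [480.9, -122.9, 234.6]
ee_rot: [0.261, 1.55, -2.723]
wrist_force: [0.9, -0.4, -0.5]
finger_gap: 84.6
```

```bash
python3 - <<'E'
from h import *
delta([*t2w((-310,-20)),30],-79.05)
E
```

```text
clock 3.35 tcp [ 480.859 -122.941  234.648] tray [-317.703  -25.151] F [ 0.914 -0.371 -0.511] gap 84.6
 tool y [ 0.157 -0.988  0.005] z [-0.987 -0.157  0.02 ]
 shift tool [204.427  -6.488 -11.579] rotvec deg [-1.912  1.14  -0.284]
```

Call:
{"op": "carry_out", "data": {
  "increments": [
    [50, -3, -3, -1.9, 1.1, -0.3, 85],
    [50, 0, 0, 0, 0, 0, 85],
    [50, 0, 0, 0, 0, 0, 85],
    [40, 0, 0, 0, 0, 0, 85],
    [10, 0, 0, 0, 0, 0, 85]
  ]
}}

```text
clock: 3.98
eef_pos: [484.1, -119.2, 30.4]
ee_rot: [-3.12, 1.567, 0.236]
wrist_force: [0.2, -0.0, 1.3]
finger_gap: 85.1
```

```bash
python3 - <<'E'
from h import *
delta([*t2w((-310,-20)),30],-79.05)
for n in ("top","side"):
    cv2.imwrite(f"pics/{n}1.png",ctrl.capture(n)[:,:,::-1])
a=cv2.imread('pics/top1.png');b=cv2.imread('pics/side1.png');cv2.imwrite('pics/c1.png',cv2.resize(np.hstack([a[100:400,220:540],b[180:480,200:520]]),(800,375)))
E
```

```text
clock 3.98 tcp [ 484.15 -119.21   30.43] tray [-313.763  -22.112] F [ 0.235 -0.022  1.299] gap 85.1
 tool y [ 0.212 -0.977 -0.   ] z [-0.977 -0.212 -0.004]
 shift tool [ 0.446 -2.026 -3.808] rotvec deg [ 1.301 -0.231  0.008]
```

View pics/c1.png

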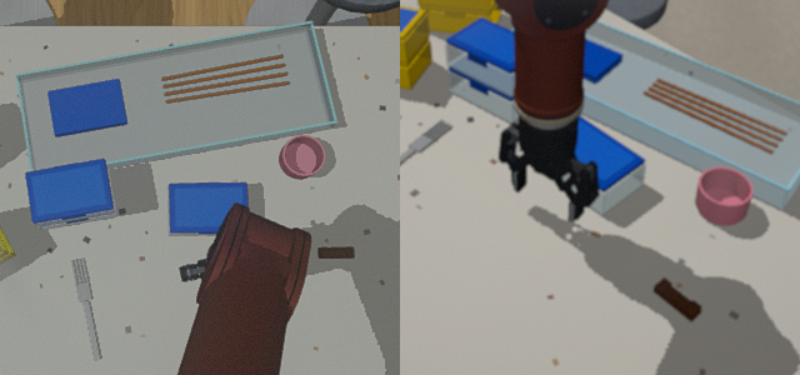

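Call:
{"op": "carry_out", "data": {
  "increments": [
    [6, 0, -8, 1.3, 0, 0, 85],
    [0, 0, -8, 0, 0, 0, 85],
    [0, 0, -8, 0, 0, 0, 85],
    [0, 0, -7, 0, 0, 0, 85],
    [0, 0, -6, 0, 0, 0, 85],
    [0, 0, -6, 0, 0, 0, 85],
    [0, 0, -6, 0, 0, 0, 85],
    [0, 0, -6, 0, 0, 0, 85],
    [0, 0, -6, 0, 0, 0, 85],
    [0, 0, -6, 0, 0, 0, 85],
    [0, 0, -6, 0, 0, 0, 85]
  ]
}}

```text
clock: 5.45
eef_pos: [563.7, -105.0, 30.6]
ee_rot: [3.141, 1.56, 0.19]
wrist_force: [-3.4, -1.0, 1.0]
finger_gap: 85.0
```

```bash
python3 - <<'E'
from h import *
delta([*t2w((-201.5,-20)),24],-79.05)
for n in ("top","side"):
    cv2.imwrite(f"pics/{n}2.png",ctrl.capture(n)[:,:,::-1])
a=cv2.imread('pics/top2.png');b=cv2.imread('pics/side2.png');cv2.imwrite('pics/c2.png',cv2.resize(np.hstack([a[100:400,220:540],b[180:480,200:520]]),(800,375)))
E
```

```text
clock 5.45 tcp [ 563.696 -105.023   30.648] tray [-232.97   -23.294] F [-3.427 -0.996  0.97 ] gap 85.0
 tool y [ 0.189 -0.982  0.   ] z [-0.982 -0.189 -0.011]
 shift tool [  6.98   -3.332 -31.395] rotvec deg [-0.068 -0.604 -0.001]
```

View pics/c2.png

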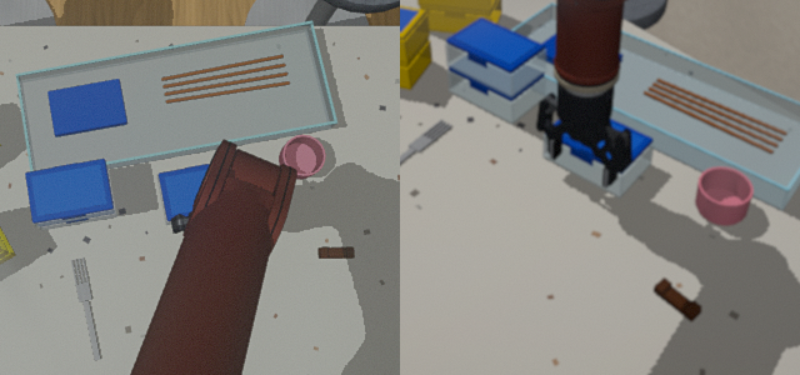

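Call:
{"op": "carry_out", "data": {
  "increments": [
    [2, 0, -6, 0, -0.3, 0, 85],
    [2, 0, -6, 0, -0.3, 0, 85],
    [2, 0, -6, 0, 0, 0, 85],
    [1, 0, -5, 0, 0, 0, 85],
    [0, 0, -3, 0, 0, 0, 85]
  ]
}}

```text
clock: 6.18
eef_pos: [591.1, -99.6, 23.2]
ee_rot: [-0.051, 1.57, -3.002]
wrist_force: [-3.9, -1.2, 1.8]
finger_gap: 85.1
```

```bash
python3 - <<'E'
from h import *
delta([*t2w((-201.5,-20)),24],-79.05)
E
```

```text
clock 6.17 tcp [591.061 -99.608  23.182] tray [-205.075  -23.175] F [-3.91  -1.174  1.793] gap 85.1
 tool y [ 0.189 -0.982 -0.   ] z [-0.982 -0.189  0.001]
 shift tool [-0.821 -3.178 -3.572] rotvec deg [-0.045  0.042  0.002]
```

Call:
{"op": "carry_out", "data": {
  "increments": [
    [0, 0, -3, 0, 0, 0, 85],
    [0, 0, -2, 0, 0, 0, 85]
  ]
}}

```text
clock: 6.42
eef_pos: [595.6, -98.7, 23.1]
ee_rot: [-0.196, 1.569, 3.136]
wrist_force: [-9.8, 0.1, 8.1]
finger_gap: 85.1
```

Call:
{"op": "carry_out", "data": {
  "increments": [
    [0, 0, -2, 0, 0, 0, 85]
  ]
}}

```text
clock: 6.55
eef_pos: [595.6, -98.7, 22.8]
ee_rot: [-0.271, 1.565, 3.06]
wrist_force: [-16.1, -1.0, 11.3]
finger_gap: 85.3
```

Call:
{"op": "carry_out", "data": {
  "increments": [
    [0, 0, 20, 0, 0, 0, 85],
    [0, 0, 25, 0, 0, 0, 85],
    [-50, 0, 0, 0, 0, 0, 60],
    [-50, 0, 0, 0, 0, 0, 40],
    [0, 0, 0, -9, 0, 0, 40],
    [0, 0, 0, -9, 0, 0, 40],
    [0, 0, 0, -9, 0, 0, 40],
    [0, 0, 0, -9, 0, 0, 40],
    [0, 0, 0, -9, 0, 0, 40],
    [0, 0, 0, -9, 0, 0, 40],
    [0, 0, 0, -9, 0, 0, 40],
    [0, 0, 0, -9, 0, 0, 40],
    [0, 0, 0, -9, 0, 0, 40],
    [0, 0, 0, -9, 0, 0, 40],
    [0, 0, 0, 0, 0, 0, 40]
  ]
}}

```text
clock: 8.43
eef_pos: [562.6, -103.0, 131.1]
ee_rot: [1.487, 1.55, 0.159]
wrist_force: [0.4, -0.6, 0.8]
finger_gap: 39.7
```

```bash
python3 - <<'E'
from h import *
delta([*t2w((-147,-122)),120],10.95)
for n in ("top","side"):
    cv2.imwrite(f"pics/{n}3.png",ctrl.capture(n)[:,:,::-1])
a=cv2.imread('pics/top3.png');b=cv2.imread('pics/side3.png');cv2.imwrite('pics/c3.png',cv2.resize(np.hstack([a[100:400,220:540],b[180:480,200:520]]),(800,375)))
E
```

```text
clock 8.43 tcp [ 562.552 -102.973  131.062] tray [-233.704  -21.064] F [ 0.359 -0.591  0.814] gap 39.7
 tool y [0.971 0.24  0.021] z [ 0.24  -0.971  0.002]
 shift tool [ 12.957  81.146 105.24 ] rotvec deg [ 2.948  0.07  -1.208]
```

View pics/c3.png

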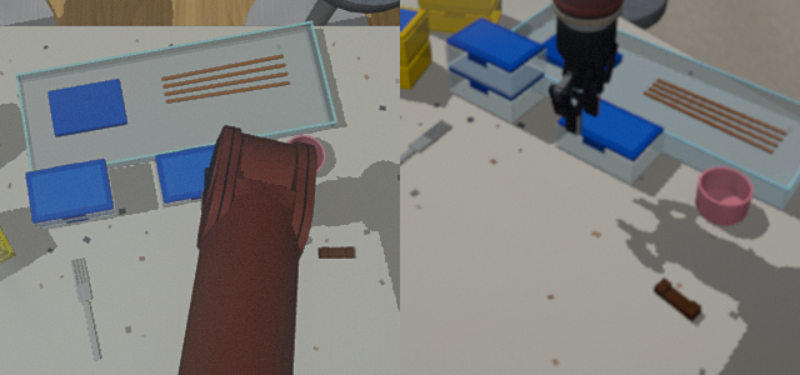

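Call:
{"op": "carry_out", "data": {
  "increments": [
    [0, 27, 35, 2.9, 0, -1.2, 40],
    [0, 27, 35, 0, 0, 0, 40],
    [0, 27, 35, 0, 0, 0, 40],
    [0, 0, 0, 0, 0, 0, 40]
  ]
}}

```text
clock: 9.02
eef_pos: [666.1, -190.1, 131.0]
ee_rot: [-0.138, 1.57, -1.531]
wrist_force: [-1.1, -0.2, -0.7]
finger_gap: 40.3
```

```bash
python3 - <<'E'
from h import *
print([w2t(p) for p in bp('top',[(344.8,225.6),(353.6,261.6)],55)])
delta([*t2w((-147,-122)),26],10.95)
b=ctrl.capture('side')[:,:,::-1]
cv2.imwrite('pics/c4.png',cv2.resize(b[180:480,200:520],(800,600)))
E
```

```text
[array([-106.178,   53.365]), array([-188.949,   49.286])]
clock 9.03 tcp [ 666.126 -190.075  130.981] tray [-148.561 -126.255] F [-1.148 -0.183 -0.678] gap 40.3
 tool y [ 0.984  0.177 -0.   ] z [ 0.177 -0.984  0.001]
 shift tool [104.978   1.511  -4.332] rotvec deg [-0.777  0.031  0.005]
```

View pics/c4.png

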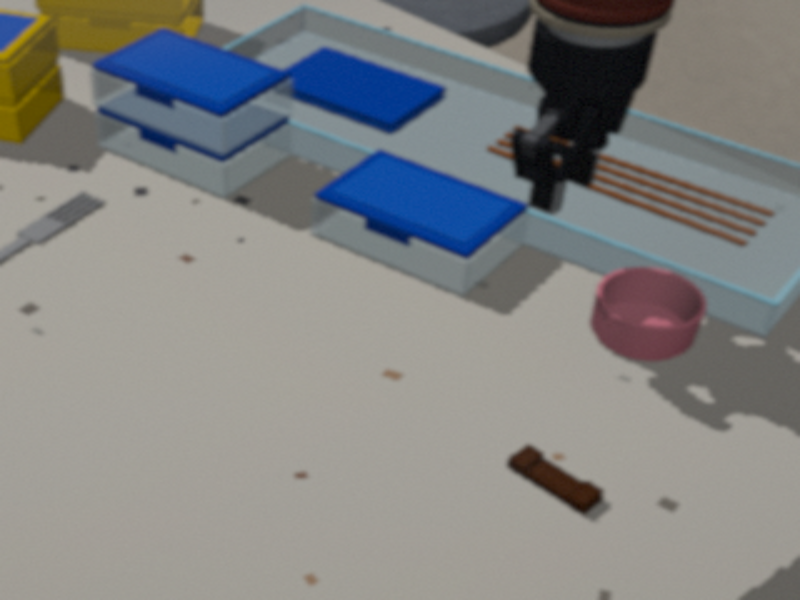

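Call:
{"op": "carry_out", "data": {
  "increments": [
    [40, 0, 0, -0.8, 0, 0, 40],
    [40, 0, 0, 0, 0, 0, 40],
    [25, 0, 0, 0, 0, 0, 40],
    [0, 0, -8, 0, 0, 0, 40],
    [0, 0, -8, 0, 0, 0, 40],
    [0, 0, -8, 0, 0, 0, 40],
    [0, 0, -7, 0, 0, 0, 40],
    [0, 0, -7, 0, 0, 0, 40],
    [0, 0, -7, 0, 0, 0, 40]
  ]
}}

```text
clock: 10.2
eef_pos: [657.9, -137.4, 29.6]
ee_rot: [1.54, 1.563, 0.157]
wrist_force: [-0.5, -1.0, -1.7]
finger_gap: 40.2
```

```bash
python3 - <<'E'
from h import *
delta([*t2w((-147,-9)),26],10.95)
b=ctrl.capture('side')[:,:,::-1]
cv2.imwrite('pics/c5.png',cv2.resize(b[180:480,200:520],(800,600)))
E
```

```text
clock 10.2 tcp [ 657.865 -137.386   29.6  ] tray [-146.663  -72.955] F [-0.534 -0.97  -1.676] gap 40.2
 tool y [0.982 0.187 0.008] z [ 0.187 -0.982  0.   ]
 shift tool [  3.581  -0.58  -63.955] rotvec deg [-0.193  0.014 -0.435]
```

View pics/c5.png

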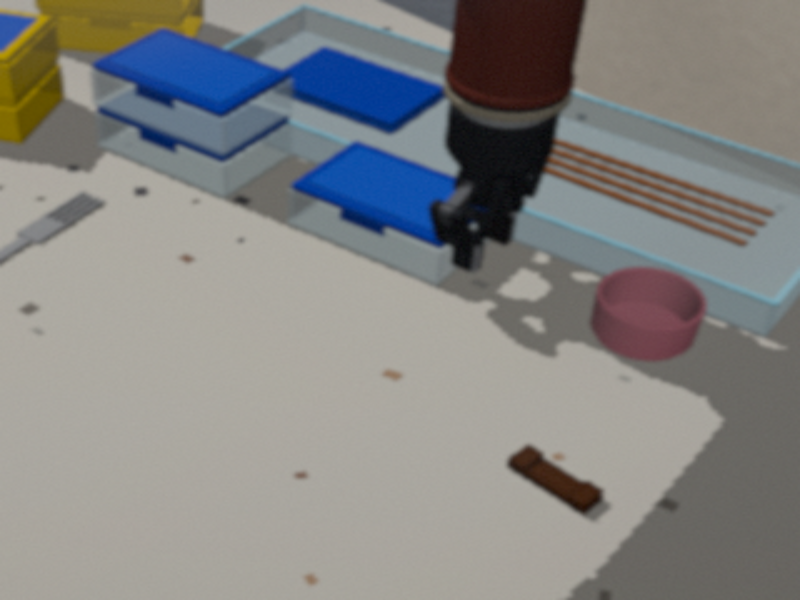

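Call:
{"op": "carry_out", "data": {
  "increments": [
    [2, 0, -7, 0, 0, -0.4, 40],
    [1, 0, -7, 0, 0, 0, 40],
    [1, 0, -7, 0, 0, 0, 40],
    [1, 0, -7, 0, 0, 0, 40],
    [0, 0, -7, 0, 0, 0, 40],
    [0, 0, -6, 0, 0, 0, 40],
    [0, 0, -5, 0, 0, 0, 40]
  ]
}}

```text
clock: 11.12
eef_pos: [651.1, -100.9, 29.0]
ee_rot: [0.35, 1.557, -1.04]
wrist_force: [-0.3, -3.9, 1.2]
finger_gap: 39.8
```

```bash
python3 - <<'E'
from h import *
delta([*t2w((-147,-9)),26],10.95)
b=ctrl.capture('side')[:,:,::-1]
cv2.imwrite('pics/c6.png',cv2.resize(b[180:480,200:520],(800,600)))
im=ctrl.capture('top');cv2.imwrite('pics/top6.png',im[:,:,::-1])
cv2.imwrite('pics/c6t.png',cv2.resize(im[180:330,220:440,::-1],(800,545)))
E
```

```text
clock 11.12 tcp [ 651.074 -100.861   29.026] tray [-146.393  -35.805] F [-0.324 -3.917  1.161] gap 39.8
 tool y [0.984 0.18  0.005] z [ 0.18  -0.984  0.013]
 shift tool [  2.678  -0.899 -26.834] rotvec deg [-0.596  0.736 -0.264]
```

View pics/c6.png

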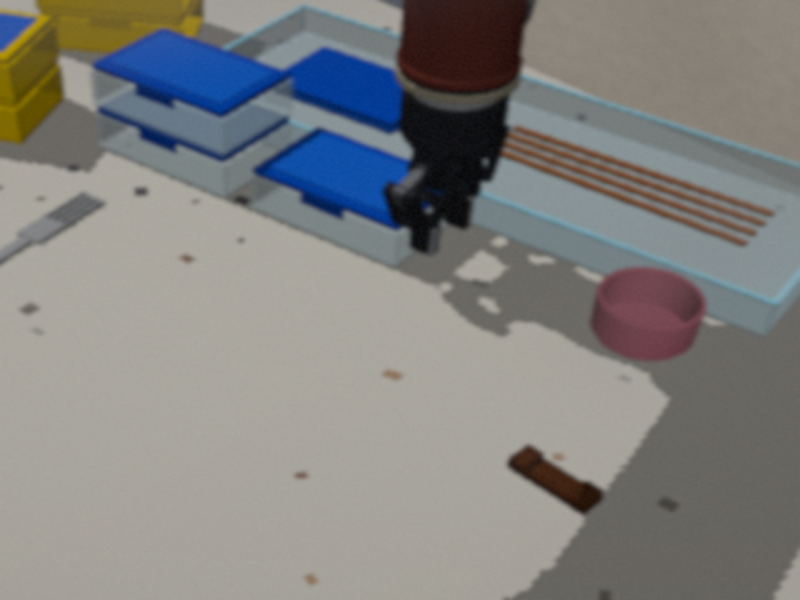

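View pics/c6t.png

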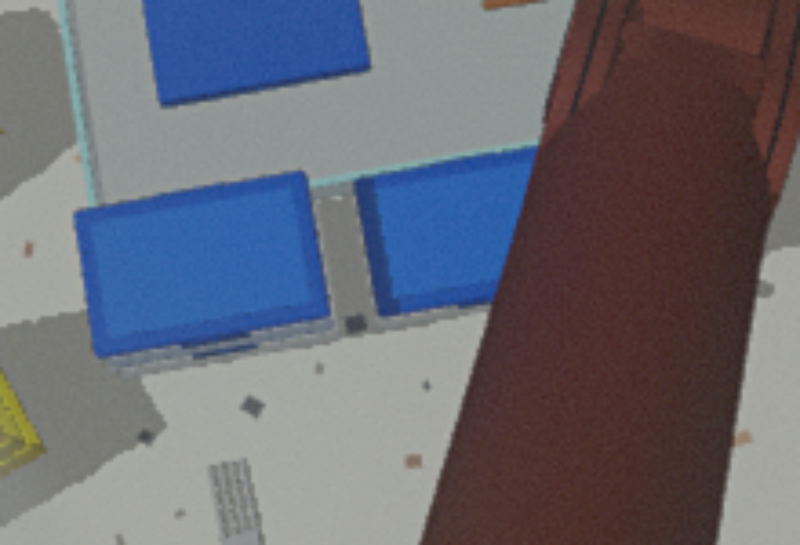

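Call:
{"op": "carry_out", "data": {
  "increments": [
    [2, 0, -6, -0.6, 0.7, 0, 40],
    [0, 0, -6, 0, 0, 0, 40],
    [0, 0, -5, 0, 0, 0, 40],
    [0, 0, -4, 0, 0, 0, 40]
  ]
}}

```text
clock: 11.72
eef_pos: [648.2, -83.8, 29.0]
ee_rot: [0.99, 1.562, -0.392]
wrist_force: [0.4, -4.5, 3.2]
finger_gap: 40.1
```

Call:
{"op": "carry_out", "data": {
  "increments": [
    [0, 0, -3, 0, 0, 0, 40],
    [0, 0, -2, 0, 0, 0, 40]
  ]
}}

```text
clock: 11.98
eef_pos: [647.2, -78.5, 29.0]
ee_rot: [0.965, 1.562, -0.417]
wrist_force: [-0.3, -4.8, 2.8]
finger_gap: 40.2
```

```bash
cat > look.py <<'E'
from h import *
import sys
k=sys.argv[1]
delta([*t2w((-147,-9)),26],10.95)
im=ctrl.capture('top');cv2.imwrite(f'pics/top{k}.png',im[:,:,::-1])
for ce,a,cn in lids(im):
    if ce[1]>200:
        for z in (55,110):
            c,s,y=rect(cn,z); print(ce,'z',z,c,'tray',w2t(c),s,y)
cv2.imwrite(f'pics/c{k}t.png',cv2.resize(im[180:330,220:440,::-1],(800,545),interpolation=cv2.INTER_CUBIC))
E
python3 look.py 7
```

```text
clock 11.97 tcp [647.19  -78.516  28.967] tray [-145.961  -13.129] F [-0.256 -4.824  2.836] gap 40.2
 tool y [0.982 0.188 0.007] z [ 0.188 -0.982  0.005]
 shift tool [ 2.939 -1.068 -4.142] rotvec deg [-0.11   0.283 -0.407]
[333.754 243.075] z 55 [628.534  15.751] tray [-146.371   82.965] [ 88.092 105.985] 11.037804
[333.754 243.075] z 110 [618.639  15.758] tray [-156.085   84.851] [ 83.541 100.51 ] 11.0377655
[275.227 252.161] z 55 [611.309 148.446] tray [-138.077  216.517] [ 92.773 142.166] 10.841629
[275.227 252.161] z 110 [602.304 141.599] tray [-148.219  211.504] [ 87.981 134.823] 10.841652
```

View pics/c7t.png

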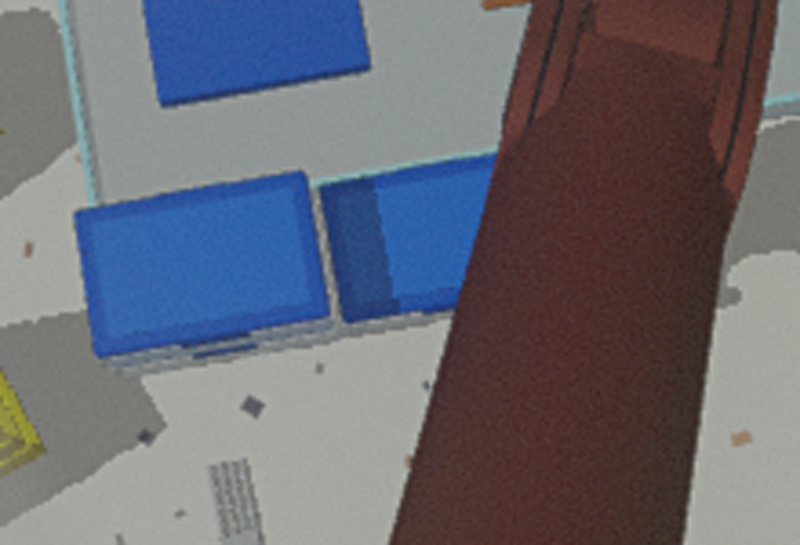

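Call:
{"op": "carry_out", "data": {
  "increments": [
    [0, 0, -2, 0, 0, 0, 40],
    [0, 0, -1.5, 0, 0, 0, 40]
  ]
}}

```text
clock: 12.28
eef_pos: [646.7, -75.8, 29.0]
ee_rot: [0.878, 1.561, -0.505]
wrist_force: [1.3, -7.8, 1.4]
finger_gap: 40.1
```

Call:
{"op": "carry_out", "data": {
  "increments": [
    [0, 0, -1.5, 0, 0, 0, 40]
  ]
}}

```text
clock: 12.4
eef_pos: [646.5, -75.4, 29.0]
ee_rot: [0.793, 1.56, -0.59]
wrist_force: [2.3, -7.5, 0.8]
finger_gap: 40.2
```

Call:
{"op": "carry_out", "data": {
  "increments": [
    [0, 0, -1.5, 0, 0, 0, 40]
  ]
}}

```text
clock: 12.52
eef_pos: [646.4, -75.2, 29.1]
ee_rot: [0.723, 1.559, -0.661]
wrist_force: [1.5, -7.7, 1.3]
finger_gap: 39.9
```

Call:
{"op": "carry_out", "data": {
  "increments": [
    [0, 0, -2.5, 0, 0, 0, 40]
  ]
}}

```text
clock: 12.65
eef_pos: [646.1, -74.2, 29.1]
ee_rot: [0.656, 1.557, -0.729]
wrist_force: [1.0, -7.9, 2.2]
finger_gap: 40.1
```

Call:
{"op": "carry_out", "data": {
  "increments": [
    [0, 0, 10, 0, 0, 0, 40],
    [0, 0, 20, 0, 0, 0, 40],
    [-50, 0, 0, 0, 0, 0, 40],
    [-50, 0, 0, 0, 0, 0, 40],
    [0, -50, 40, 0, 0, 0, 40],
    [0, -45, 40, 0, 0, 0, 40],
    [0, -40, 40, 0, 0, 0, 40],
    [0, -30, 40, 0, 0, 0, 40],
    [0, 0, 0, 0, 0, 0, 40]
  ]
}}

```text
clock: 13.78
eef_pos: [516.2, -298.7, 131.4]
ee_rot: [0.849, 1.56, -0.534]
wrist_force: [0.4, 0.4, -0.0]
finger_gap: 39.8
```

```bash
python3 look.py 8; python3 - <<'E'
from h import *
b=ctrl.capture('side')[:,:,::-1]
cv2.imwrite('pics/c8.png',cv2.resize(b[180:480,200:520],(800,600)))
E
```

```text
clock 13.78 tcp [ 516.226 -298.737  131.403] tray [-316.373 -204.464] F [ 0.448  0.39  -0.002] gap 39.8
 tool y [0.983 0.186 0.008] z [ 0.186 -0.983  0.007]
 shift tool [ 105.365  167.731 -196.895] rotvec deg [-0.233  0.405 -0.459]
[344.165 242.683] z 55 [630.641   6.305] tray [-146.097   73.291] [ 86.975 132.94 ] 11.734444
[344.165 242.683] z 110 [620.637   6.8  ] tray [-155.825   75.677] [ 82.482 126.073] 11.734421
[273.789 252.364] z 55 [611.224 150.615] tray [-137.748  218.661] [ 92.576 141.739] 10.214783
[273.789 252.364] z 110 [602.224 143.655] tray [-147.907  213.538] [ 87.794 134.417] 10.21479
```

View pics/c8t.png

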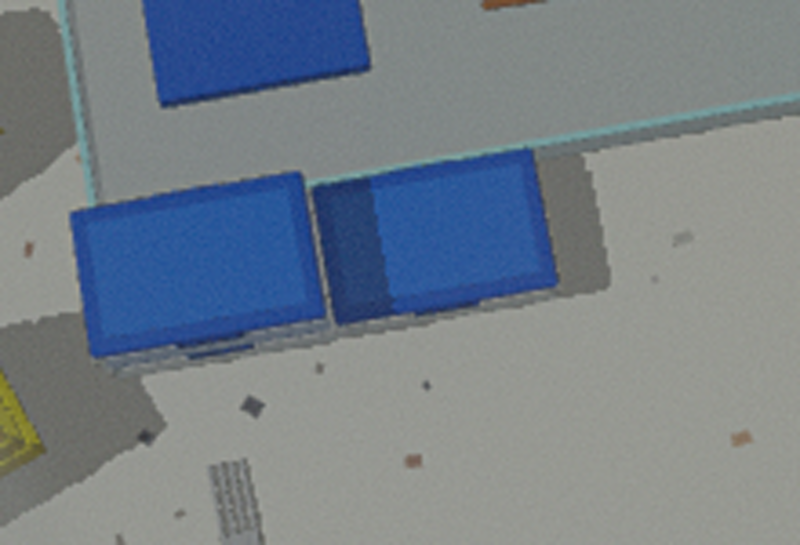

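View pics/c8.png

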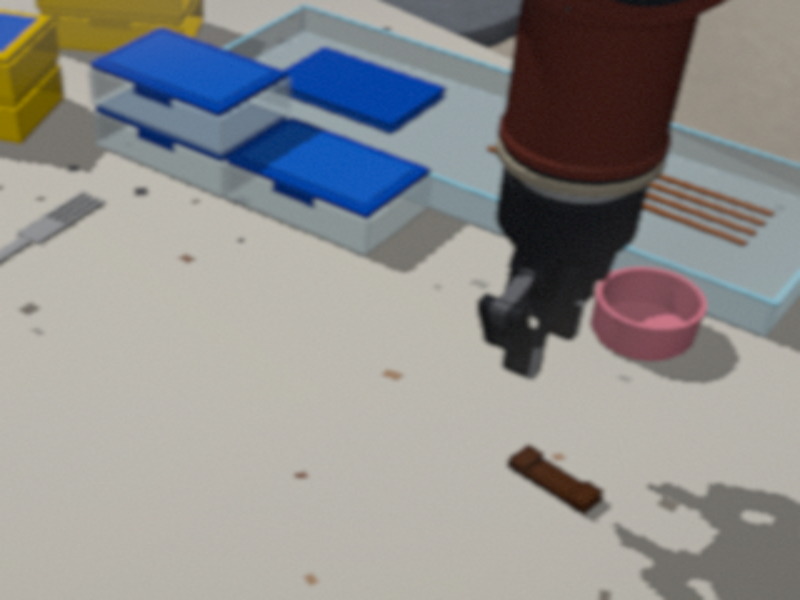

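```bash
python3 -c "
from bench import ctrl
print(ctrl.job_done())"
```

```text
the job is handed in; nothing more can be done
None
```

The container is parked flush against the tray's near wall with its end up against the stack. I handed the job in at about 14 s of the 70 s; no verdict is reported back.

**What I did:** I pushed the long side with the open fingers until it squared up against the wall. Then I moved to the end, pushed it along the wall with the fingers 40 mm apart, and stopped when the force rose and the stack began to move. The hand then backed off, lifted and moved away.

**Last camera checks, in the tray's frame:**

| Check | Measured | Allowed |
|---|---|---|
| Container distance from tray centre (x) | -146.1 mm | -150 to -140 mm |
| Container position along the wall (y) | 73 mm | within 130 mm |
| Container angle to the wall | about 0.013 rad | 0.05 rad |
| Container to stack, centre to centre | about 140 mm | 146 mm |
| Stack shift | about 2–3 mm | 20 mm |
| Stack angle to the wall | about 0.013 rad | 0.15 rad |

- **Accuracy:** these figures are good to about 2 mm, and no check failed or disagreed.
- **Ramekin, fork and chopstick rest:** by eye they had not moved in the pictures; I did not re-measure them.
- **Forces:** the highest wrist force I saw was about 20 N, when pressing the container against the wall.

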